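# Show where the magneto housing is oiled, and with what

## Robot

A 6-joint arm with a two-finger parallel gripper is mounted at the origin on the work surface. World frame = base frame: x ahead of the robot, y to its left, z up, the work surface at z = 0. Lengths are in m, angles in rad, forces in N, time in s.
With the tool pointing down it reaches from about 0.425 to 0.95 m from the base axis. Payload 14.7 kg.
Tool frame: the origin (TCP) lies between the finger pads, 19 mm behind the fingertips; this is the grasp point; z points along the fingers, y is the line along which they close (so a half turn about z gives the same grasp; the last joint's range is limited). The gripper opens to 85 mm and grips with 20 to 120 N. Pads are 22 mm wide; open, the fingers measure 114 mm over their backs; the gripper's body (76 mm by 85 mm) begins 54 mm behind the grasp point. The pads swing forward as they close: fully open they stand 13 mm farther back than shut.
Start: joints at [-1.185, 0.48, 1.596, -0, 1.065, -0.047], TCP at [0.273, -0.59, 0.25] pointing down, gripper open.
Joint ranges: [-2.75, 2.75], [-0.82, 2.05], [0.23, 2.67], [-1.56, 4.7], [0.09, 2.69], [-2.92, 2.92]. Speed limits (rad/s): [1.89, 1.89, 2.39, 3.01, 3.01, 3.01].

## Interface

Orientations are given as a rotation vector (axis times angle).
In Python, from workcell import ctrl gives the robot as it stands.
- The arm moves only by the shell command python3 -m handwheel 'ROWS' [FORCE]. ROWS is a JSON object of lists of equal length, an entry for each row: "hand": the closure, from 0 (fully open) to 1 (shut); "linear": the shift along the tool's x, y, z in cm, a list of three; "roll": the turn about the tool's z in rad. A call has 1 to 12 rows; each row shifts and turns the commanded pose from where the row before left it, along the tool's axes as they then stand; what a row does not reach is not made up. A row lasts 1/10 s, in which the tool goes at most 50 mm and 8.59 degrees, less where a joint would pass 70% of its speed; a pose out of reach is approached as far as the arm can. A call is refused whole if a number of a shift passes 5 or a number of a turn 0.15, either way. A call with a gripper value outside its range is refused whole. The fingers move at their own pace and stop on an object; FORCE is the grip in N (left out, the last holds). Time passes only in rows, so rows that do not move let the fingers close. It gives the time, the measured TCP pose, the force, the opening and the grip force at its end, in the units of the state.
- ctrl.sense(): the state, without advancing time (a new reading comes with each control period).
- ctrl.get_image(name): name is "side" or "top"; returns the picture (420x560x3 uint8, blue, green, red); there is no depth.
- ctrl.camera_params(name): a dict with "mtx" (3x3 intrinsics, pixels), "eye" and "orientation" of the camera in the world. Camera axes: x right, y up, looking along -z (the intrinsics and any distortion apply to the point x, -y, -z); pixel columns grow to the right and rows downward; lengths in m; the calibration is good to about 2 mm. A picture is of the moment at which its call begins. camera_params takes no time and is no camera call.
- ctrl.hand_in(): hands the job in; it is judged then, once.
Trained networks look in the newest picture that a camera, given by its name, has taken for a name from the list of things; names that differ only in an ending like _2 or _b are one class to them, and where a whole thing is asked for, a point or a joint stands for the part that bears it (a point fixed in the world has none). Each returns a list of dicts, best first, with "p" (0 to 1); they miss things now and then, are a little off and sometimes report something else, mostly with a low value. They report only what shows in the picture. A call takes as long as a camera call. They do not tell look-alikes from the thing itself.
- ctrl.boxes_of(camera, label): "bbox" ([left, top, right, bottom] in pixels, round what is visible of it).
- ctrl.silhouettes(camera, label): "pixels" (420x560 bool, what is visible of it) and "bbox" ([left, top, right, bottom] in pixels, round what is visible of it).
- ctrl.pinpoint(camera, label): "point" ([row, column] in pixels: a listed point, or the origin of a listed thing).
The state is a dict: "time": time; "joints": joint angles; "dq": joint speeds; "effort": joint torques, N m; "ee_pos": TCP position; "tool_rot": TCP orientation; "force": force on the tool from outside, world axes, zero at the start; "moment": the same for the moment, N m; "gripper_width": opening from 0.0 (shut) to 1.0 (fully open); "gripper_force": force on a finger pad.
Only numpy, scipy, OpenCV 4.12 (cv2) and the standard library are available. Lean on these libraries where they do the work, as an engineer would, in place of code of your own. Each camera call takes 0.05 s, during which the arm holds its last target. There are 200 camera calls.

## Task

Show the apprentice how this magneto end housing gets its oil: with a fingertip gently push the swing cover on top of it aside until the oil hole is fully uncovered, leave it open, and point straight down at the hole, holding the fingertips still about 20 mm above it for two seconds without touching. Then point in the same way at the tip of the spout of the smaller brass oiler, the one to use, and finish there, still pointing at it for at least two seconds. Touch none of the things standing loose on the slate, and do not strike or squeeze the cover or the housing.

Things in the scene. Friction and masses are not known exactly. Their poses are not given: they have to be found in the camera images.
- housing: Grey cast aluminium magneto end housing, fixed to the slate by its foot (130 mm along y, 52 mm along x). Round casting 104 mm across, 42 mm thick, axis along x, bearing boss on its -x side; on top a flat oil well pad, 40 mm along x, 60 mm along y (y from -34 to +26 mm), its face 116 mm above the slate, with the oil hole and the cover. Origin: centre of the underside; z up.
- oil_hole (a point): Centre of the mouth of the oil hole, level with the upper face of the pad, 116 mm above the slate. The hole is 14 mm across, 20 mm deep, and at first hidden wholly or partly by the cover. z up.
- cover_pivot (a point): Axis of the cover's pivot screw (vertical), at the level of the pad's upper face, 24 mm from the oil hole on the housing's -y side. The screw head stands 6.5 mm above the pad.
- cover (a joint): Dark steel swing cover, top 3 mm above the pad, with a 25 mm disc over the hole, turning level on the pivot. 0 rad: shut, pointing from the pivot to the housing's +y. Opens only clockwise seen from above (free end goes to the housing's +x), stop at 2.2 rad; starts at 0 to 0.3. The hole is fully uncovered from 0.9 rad on. Turns stiffly, about 0.7 N at the thumb piece, and stays where left.
- thumb_piece (a point): Middle of the top edge of the cover's thumb piece, an upright dark steel ear at the cover's free end, 44 mm from the pivot: 14 mm long along the line from the pivot, 3 mm thick across it, its top edge 16.5 mm above the pad and 13.5 mm above the cover plate. Push on its flat side.
- small_oiler: The smaller of two brass bench oilers, loose, upright: conical body 56 mm across at the foot and 50 mm high, thin bent spout, 97 mm high in all. Origin: centre of the underside; the spout bends to its own +x.
- small_oiler_spout (a point): Tip of the small oiler's spout, 22 mm along the oiler's x from its axis and 94 mm above the slate; the spout is 6.4 mm thick and its round end rises 3 mm higher than this point. z up.
- large_oiler: The larger brass bench oiler, same shape, loose, upright: 84 mm across at the foot, 162 mm high to the tip of its bent spout, which leans 36 mm to its own +x. Origin: centre of the underside. Not to be touched.
- commutator: Copper commutator with slotted bars, loose, standing on its riser: 60 mm across at the foot, 48 mm above it, 50 mm high. Origin: centre of the underside. Not to be touched.
- coil_former: White ceramic coil former, a spool with two flanges 54 mm across, 62 mm high, loose, upright. Origin: centre of the underside. Not to be touched.
Mind the look-alikes: they are no part of the job. Of the things shaped like the housing, the grey one is meant. Leave any turquoise look-alike of the small_oiler alone.

How it is judged:
By the outcome, as a careful person would: the job done as asked, in the order asked, and still so for the second after the job is handed in, with the robot touching nothing.
It also fails if it takes over 58 s, if anything falls off the work surface, if the arm or the gripper's body presses on something with over 40 N, if the wrist force passes 120 N, or if a joint passes its speed limit or range.

## Working session

There is one attempt and no reset: what is moved stays moved. The work goes in short steps, Python scripts to look and compute and a shell command to move; the robot and the scene stay as the last step left them, time stands still between calls to the robot, and variables do not carry over. Pictures are saved under pics/ and viewed, at most 11 in all, crops included, and the job is handed in when it is done.

```bash
mkdir -p pics; cat > h.py <<'E'
import numpy as np,cv2
from workcell import ctrl
from scipy.spatial.transform import Rotation as R
def cam(n):
    c=ctrl.camera_params(n); o=np.array(c['orientation'],float)
    M=o if o.shape==(3,3) else R.from_rotvec(o).as_matrix() if o.size==3 else None
    return np.array(c['mtx'],float),np.array(c['eye'],float),M,c
def ray(n,rc):
    K,e,M,_=cam(n); d=np.linalg.inv(K)@[rc[1],rc[0],1]; d=M@(d*[1,-1,-1]); return e,d/np.linalg.norm(d)
def atz(n,rc,z):
    e,d=ray(n,rc); return e+d*(z-e[2])/d[2]
def proj(n,p):
    K,e,M,_=cam(n); q=M.T@(np.array(p)-e); q=K@(q*[1,-1,-1]); return (q/q[2])[:2][::-1]
def tri(rs):
    A=0;b=0
    for n,rc in rs:
        e,d=ray(n,rc);P=np.eye(3)-np.outer(d,d);A=A+P;b=b+P@e
    return np.linalg.solve(A,b)
E
python3 - <<'E'
from h import *
for n in('top','side'):
    cv2.imwrite(f'pics/{n}0.png',ctrl.get_image(n)); print(ctrl.camera_params(n))
    for l in ('oil_hole','cover_pivot','thumb_piece','housing','small_oiler','small_oiler_spout','large_oiler','commutator','coil_former'):
        print(n,l,[(np.round(d['point']).tolist(),round(d['p'],2)) for d in ctrl.pinpoint(n,l)][:4])
print(ctrl.sense())
E
```

```text
{'mtx': array([[396.80669864,   0.        , 279.83812369],
       [  0.        , 396.80669864, 207.18533748],
       [  0.        ,   0.        ,   1.        ]]), 'eye': array([ 0.40824033, -0.00104545,  0.83776599]), 'orientation': array([ 0.13812892, -0.15462442, -1.55874213])}
top oil_hole [([194.0, 304.0], 0.85), ([102.0, 315.0], 0.85), ([281.0, 144.0], 0.19)]
top cover_pivot [([105.0, 329.0], 0.95), ([194.0, 316.0], 0.83)]
top thumb_piece [([182.0, 299.0], 0.54), ([92.0, 307.0], 0.49), ([196.0, 315.0], 0.32)]
top housing [([207.0, 299.0], 0.76), ([129.0, 309.0], 0.68)]
top small_oiler [([277.0, 142.0], 0.94), ([327.0, 154.0], 0.94), ([246.0, 395.0], 0.31)]
top small_oiler_spout [([280.0, 139.0], 0.74), ([337.0, 127.0], 0.58)]
top large_oiler [([181.0, 151.0], 0.62)]
top commutator [([248.0, 395.0], 0.57), ([194.0, 300.0], 0.37)]
top coil_former [([180.0, 385.0], 0.64), ([282.0, 143.0], 0.15)]
{'mtx': array([[401.25737784,   0.        , 283.19024126],
       [  0.        , 401.25737784, 209.26649025],
       [  0.        ,   0.        ,   1.        ]]), 'eye': array([0.4797225 , 
[... 555 characters left out ...]
], 0.94)]
side coil_former []
{'time': 1.0, 'joints': array([-1.18459417e+00,  4.80185766e-01,  1.59630048e+00,  5.73281400e-06,
        1.06509464e+00, -4.66022956e-02]), 'dq': array([ 0.00022046,  0.00035476, -0.0003053 , -0.00023136,  0.00186561,
       -0.00105903]), 'effort': array([-9.39147612e-04, -9.50508356e+01, -4.30640638e+01,  3.64152056e-04,
        1.06529220e-03, -4.42017529e-05]), 'ee_pos': array([ 0.27264002, -0.59005366,  0.25000562]), 'tool_rot': array([3.06830944e+00, 6.74547290e-01, 1.08873731e-05]), 'force': array([-0.00493891, -0.87269403, -0.93860545]), 'moment': array([ 0.04421816, -0.0240795 ,  0.03010201]), 'gripper_force': 0.0, 'gripper_width': 1.0025019480216228}
```

View pics/top0.png

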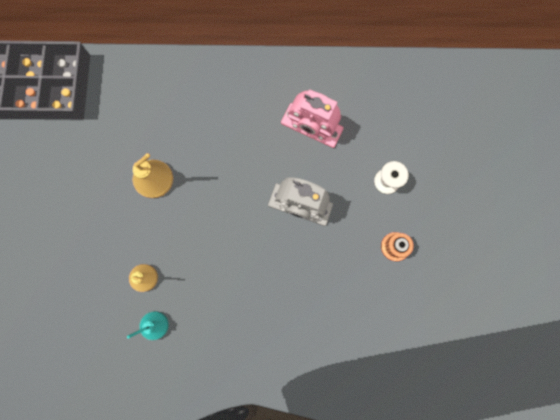

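View pics/side0.png

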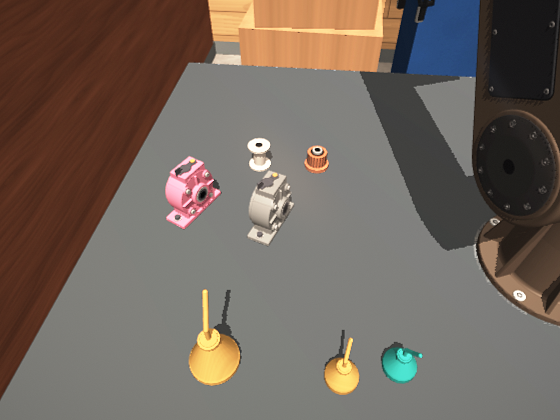

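Top view: the grey housing is at about px (col 301, row 198) and its pink look-alike at (313,117). The small brass oiler is at (143,278), the turquoise look-alike at (153,326), and the large oiler at (152,178). I choose the grey housing and the brass oiler at (143,278), and will check both in a crop.

```bash
python3 - <<'E'
from h import *
t={}
pr={n:{l:[d for d in ctrl.pinpoint(n,l)] for l in('oil_hole','cover_pivot','thumb_piece','housing','small_oiler','small_oiler_spout')} for n in('top','side')}
near={'top':{'h':(197,302),'o':(278,142)},'side':{'h':(195,268),'o':(365,343)}}
def pick(n,l):
    c=near[n]['o' if 'oiler' in l else 'h']
    return min((d['point'] for d in pr[n][l]),key=lambda p:np.hypot(p[0]-c[0],p[1]-c[1]))
Z=dict(oil_hole=.116,cover_pivot=.1225,thumb_piece=.1325,housing=0,small_oiler=0,small_oiler_spout=.094)
for l in Z:
    a,b=pick('top',l),pick('side',l)
    print(l,np.round(a,1),np.round(b,1),tri([('top',a),('side',b)]).round(4),atz('top',a,Z[l]).round(4)[:2],atz('side',b,Z[l]).round(4)[:2])
for l in('large_oiler','commutator','coil_former'):
    d=ctrl.pinpoint('top',l)
    if d: print(l,atz('top',d[0]['point'],0).round(3))
T=ctrl.get_image('top');S=ctrl.get_image('side')
A=[cv2.resize(T[165:235,260:345],(400,300),interpolation=2),cv2.resize(S[160:250,235:305],(400,300),interpolation=2)] 
A[1]=cv2.resize(S[160:228,240:330],(400,300),interpolation=2)
B=[cv2.resize(T[250:318,100:190],(400,300),interpolation=2),cv2.resize(S[330:398,300:390],(400,300),interpolation=2)]
cv2.imwrite('pics/crop1.png',np.vstack([np.hstack(A),np.hstack(B)]))
E
```

```text
oil_hole [193.9 303.7] [185.7 267.2] [ 0.5741 -0.0533  0.1076] [ 0.5701 -0.0526] [ 0.5747 -0.0453]
cover_pivot [193.6 315.9] [177.7 273.3] [ 0.5691 -0.0756  0.1113] [ 0.5694 -0.0747] [ 0.5646 -0.0626]
thumb_piece [196.3 314.7] [182.9 256.2] [ 0.5876 -0.0762  0.0884] [ 0.5621 -0.0714] [ 0.5941 -0.0338]
housing [206.9 299.3] [220.8 267.6] [ 0.5729 -0.0515  0.0018] [ 0.5674 -0.0512] [ 0.5789 -0.0543]
small_oiler [276.7 142.5] [376.  337.5] [0.4193 0.2713 0.0083] [0.4175 0.2743] [0.4204 0.2679]
small_oiler_spout [280.3 139.2] [343.7 353.8] [0.4074 0.2512 0.0889] [0.41  0.249] [0.4055 0.2539]
large_oiler [0.623 0.27  0.   ]
commutator [ 0.482 -0.254  0.   ]
coil_former [ 0.628 -0.239  0.   ]
```

View pics/crop1.png

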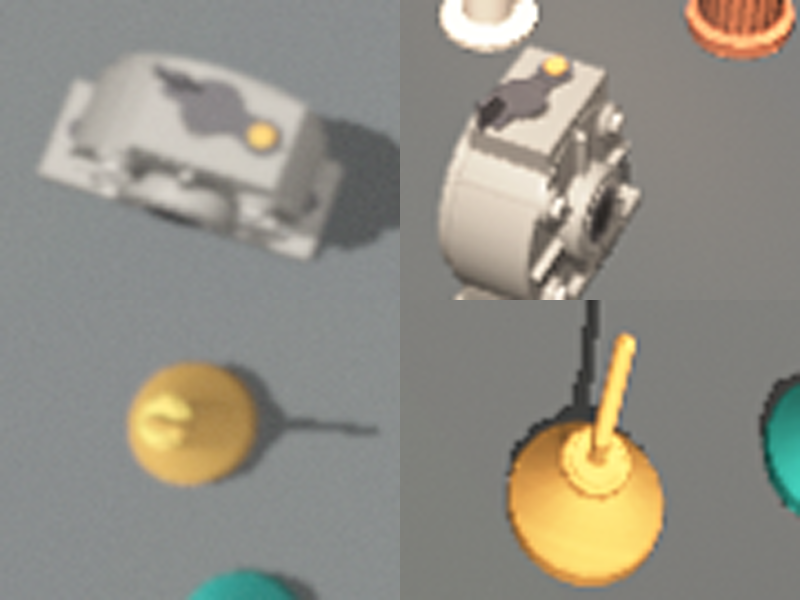

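The crop confirms the grey housing: a yellow pivot screw at top px (col 316, row 196.5), the cover running upper left, and the ear at about (296.5,184). The small brass oiler's spout tip is at side px (351,340). The networks are a few pixels off, so I refine from colours.

```bash
python3 - <<'E'
from h import *
T=ctrl.get_image('top');S=ctrl.get_image('side')
def yel(I,r0,r1,c0,c1):
    h=cv2.cvtColor(I,cv2.COLOR_BGR2HSV)[r0:r1,c0:c1]; m=(h[...,1]>110)&(h[...,2]>120)&(h[...,0]<35)
    r,c=np.nonzero(m); return np.array([r.mean()+r0,c.mean()+c0]),m.sum()
a,na=yel(T,180,210,300,330); b,nb=yel(S,165,185,262,290)
print('pivot',a,na,b,nb,tri([('top',a),('side',b)]).round(4),atz('top',a,.1215).round(4),atz('side',b,.1215).round(4))
for nm,p,q,z in [('disc',(189.5,305),(0,0),.119),('ear',(183.7,296.5),(184.5,259.8),.130)]:
    print(nm,atz('top',p,z).round(4),atz('side',q,z).round(4),tri([('top',p),('side',q)]).round(4))
for p in[(205.8,268.1),(225.2,326.3),(204.2,332.9)]: print('foot',atz('top',p,.01).round(4))
h=cv2.cvtColor(S,cv2.COLOR_BGR2HSV)[325:398,310:375];m=((h[...,1]>110)&(h[...,2]>100)&(h[...,0]<35))
for i,r in enumerate(m[:30]):
    c=np.nonzero(r)[0]
    if len(c):print(i+325,c.min()+310,c.max()+310,end='; ')
A=cv2.resize(T[176:206,285:325],(800,600),interpolation=cv2.INTER_CUBIC)
B=cv2.resize(S[165:195,248:288],(400,300),interpolation=cv2.INTER_CUBIC)
C=cv2.resize(T[263:293,124:164],(400,300),interpolation=cv2.INTER_CUBIC)
cv2.imwrite('pics/crop2.png',np.vstack([cv2.resize(A,(400,300)),B]) if 0 else np.hstack([np.vstack([cv2.resize(A,(400,300),interpolation=3),B]),np.vstack([C,C*0])]))
E
```

```text
pivot [196.41176471 315.11764706] 17 [174.92857143 274.85714286] 14 [ 0.5636 -0.0733  0.1207] [ 0.5643 -0.0733  0.1215] [ 0.5627 -0.0722  0.1215]
disc [ 0.5778 -0.0548  0.119 ] [ 1.6702 -0.9071  0.119 ] [0.6274 0.0769 0.511 ]
ear [ 0.586  -0.0384  0.13  ] [ 0.587  -0.0327  0.13  ] [ 0.5879 -0.0388  0.124 ]
foot [0.5673 0.0157 0.01  ]
foot [ 0.5267 -0.1075  0.01  ]
foot [ 0.5719 -0.1222  0.01  ]
338 349 351; 339 348 352; 340 348 352; 341 348 352; 342 348 352; 343 348 351; 344 347 351; 345 347 351; 346 347 351; 347 347 350; 348 346 350; 349 346 350; 350 346 350; 351 346 349; 352 345 349; 353 345 349; 354 344 349;
```

View pics/crop2.png

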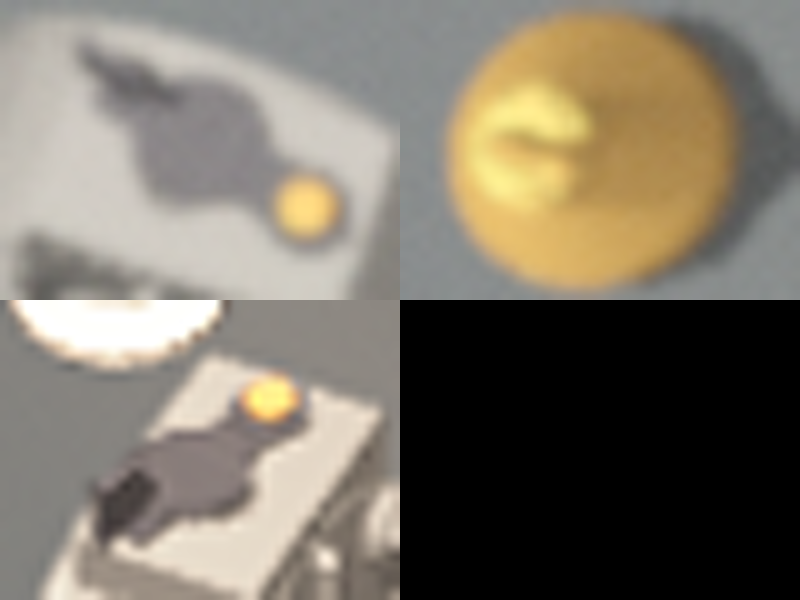

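The pivot is at about (0.5636,-0.073), housing yaw about -18°, cover at about 0.27 rad and ear at about (0.588,-0.036). I close the hand and travel high toward the housing.

```bash
python3 -m handwheel '{"hand":[1,1,1,1,1,1,1,1,1,1,1,1],"linear":[[3.6,-2.8,0],[3.6,-2.8,0],[3.6,-2.8,0],[3.6,-2.8,0],[3.6,-2.8,0],[3.6,-2.8,0],[3.6,-2.8,0],[3.6,-2.8,0],[3.6,-2.8,0],[3.6,-2.8,0],[3.6,-2.8,0],[3.6,-2.8,0]],"roll":[0,0,0,0,0,0,0,0,0,0,0,0]}' 20
cat >> h.py <<'E'
PIV=np.array([.5636,-.0730]);YH=np.array([.312,.950]);HOLE=PIV+.024*YH
def to(x,y,z,yt=None):
    s=ctrl.sense();M=R.from_rotvec(s['tool_rot']).as_matrix();d=M.T@(np.array([x,y,z])-s['ee_pos'])*100
    a=None
    if yt is not None:
        c=np.arctan2(M[1,1],M[0,1]); a=-(((yt-c)+np.pi)%(2*np.pi)-np.pi)
    print('t',round(s['time'],2),'pos',s['ee_pos'].round(4),'d cm',d.round(2),'roll',a,'F',s['force'].round(2))
E
python3 -c "
from h import *
to(.565,-.021,.25,np.arctan2(-.555,.832))"
```

```text
time: 3.15
ee_pos: [0.5246, -0.1021, 0.2502]
tool_rot: [3.068, 0.674, 0.001]
force: [0.3, -1.2, 0.0]
gripper_width: -0.003
gripper_force: 0.0
t 3.15 pos [ 0.5246 -0.1021  0.2502] d cm [ 7.07 -5.66  0.03] roll -0.5497597006273565 F [ 0.3  -1.18  0.02]
```

```bash
python3 -m handwheel '{"hand":[1,1,1,1,1,1,1,1],"linear":[[3.5,-2.8,0],[3.5,-2.8,0],[0,0,1.5],[0,0,1.5],[0,0,1.5],[0,0,1.5],[0,0,0],[0,0,0]],"roll":[0,0,-0.14,-0.14,-0.14,-0.13,0,0]}'
python3 - <<'E'
from h import *
to(.565,-.021,.143,np.arctan2(-.555,.832))
s=ctrl.sense();M=R.from_rotvec(s['tool_rot']).as_matrix()
S=ctrl.get_image('side').copy();T=ctrl.get_image('top').copy()
for n,I in(('side',S),('top',T)):
  for dx in(-.011,.011):
    for dy in(-.0145,.0145):
      r,c=proj(n,s['ee_pos']+M@[dx,dy,.019]); I[int(round(r)),int(round(c))]=(0,0,255); print(n,r.round(1),c.round(1))
cv2.imwrite('pics/c3.png',np.hstack([cv2.resize(S[120:210,220:300],(400,450),interpolation=0),cv2.resize(T[140:230,250:330],(400,450),interpolation=0)]))
E
```

```text
time: 3.95
ee_pos: [0.564, -0.0236, 0.1902]
tool_rot: [-2.773, -1.477, 0.0]
force: [-0.7, -0.3, 0.7]
gripper_width: -0.002
gripper_force: 0.0
t 3.95 pos [ 0.564  -0.0236  0.1902] d cm [ 0.28 -0.06  4.72] roll -0.003854974733587646 F [-0.66 -0.26  0.71]
side 172.8 280.3
side 166.1 268.5
side 179.1 272.5
side 172.2 260.6
top 200.6 289.8
top 187.0 299.2
top 193.5 279.2
top 180.0 288.6
```

View pics/c3.png

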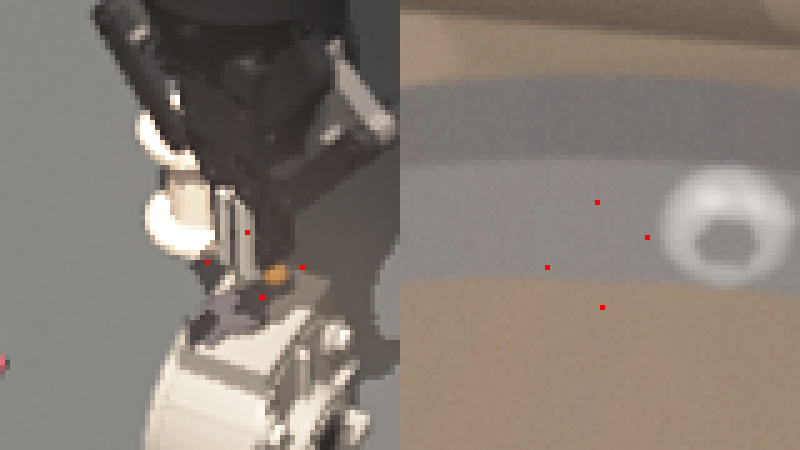

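The finger tips match the predicted outline (19 mm past the TCP), with the ear to the left in the +y tool direction. I descend behind it.

```bash
python3 -m handwheel '{"hand":[1,1,1,1,1,1,1,1],"linear":[[0.3,0,1],[0,0,1],[0,0,1],[0,0,0.8],[0,0,0.5],[0,0,0.4],[0,0,0],[0,0,0]],"roll":[0,0,0,0,0,0,0,0]}'
python3 - <<'E'
from h import *
to(.565,-.021,.143,np.arctan2(-.555,.832))
s=ctrl.sense();M=R.from_rotvec(s['tool_rot']).as_matrix()
S=ctrl.get_image('side').copy()
cv2.imwrite('pics/c4.png',cv2.resize(S[150:210,230:310],(800,600),interpolation=2))
E
```

```text
time: 4.85
ee_pos: [0.5657, -0.0212, 0.1431]
tool_rot: [2.77, 1.482, 0.0]
force: [-0.7, 1.0, -0.1]
gripper_width: -0.0
gripper_force: 0.0
t 4.85 pos [ 0.5657 -0.0212  0.1431] d cm [-0.02 -0.07  0.01] roll 0.0002336709422028349 F [-0.72  1.02 -0.09]
```

View pics/c4.png

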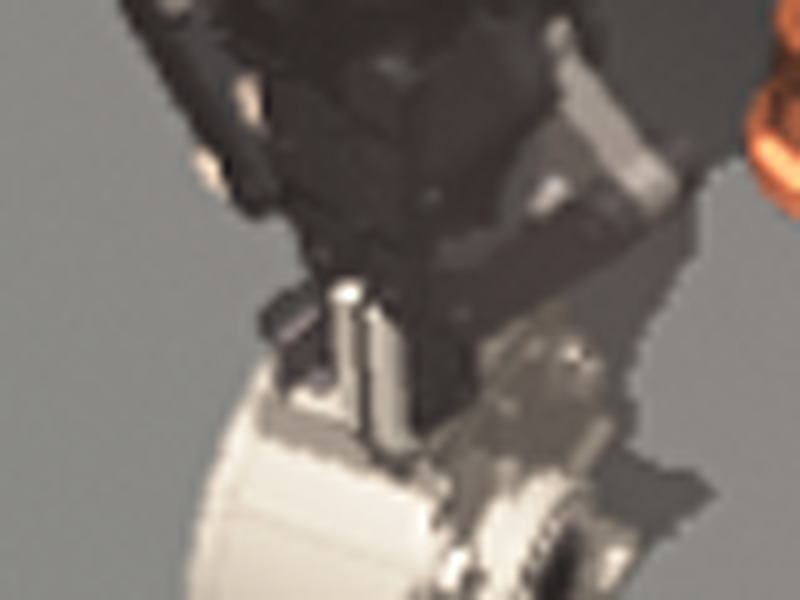

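```bash
python3 -m handwheel '{"hand":[1,1,1,1,1,1,1,1,1,1,1,1],"linear":[[0,0.2,0],[0,0.2,0],[0,0.15,0],[0,0.15,0],[0,0.15,0],[0,0.15,0],[0,0.1,0],[0.075,0.22,0],[0.075,0.22,0],[0.075,0.22,0],[0.075,0.22,0],[0.075,0.22,0]],"roll":[0,0,0,0,0,0,0,0.05,0.05,0.05,0.05,0.05]}'
python3 -m handwheel '{"hand":[1,1,1,1,1,1,1,1],"linear":[[0.075,0.22,0],[0.075,0.22,0],[0.075,0.22,0],[0.075,0.22,0],[0.075,0.22,0],[0.075,0.22,0],[0.075,0.22,0],[0.075,0.22,0]],"roll":[0.05,0.05,0.05,0.05,0.05,0.05,0.05,0.05]}'
python3 -m handwheel '{"hand":[1,1,1,1,1,1,1,1,1,1],"linear":[[0.075,0.22,0],[0.075,0.22,0],[0.075,0.22,0],[0.075,0.22,0],[0.075,0.22,0],[0.075,0.22,0],[0.075,0.22,0],[0.075,0.22,0],[0,0,0],[0,0,0]],"roll":[0.05,0.05,0.05,0.05,0.05,0.05,0.05,0.05,0,0]}'
python3 - <<'E'
from h import *
th=.27+1.05;b=np.arctan2(.95,.312)-th;u=np.array([np.cos(b),np.sin(b)]);n=np.array([u[1],-u[0]])
p=PIV+.044*u-.016*n;to(*p,.143,np.arctan2(n[1],n[0]))
E
```

```text
time: 6.1
ee_pos: [0.5856, -0.0313, 0.1429]
tool_rot: [-2.934, -1.123, 0.0]
force: [0.1, 1.0, -0.2]
gripper_width: 0.005
gripper_force: 0.3
time: 6.9
ee_pos: [0.5999, -0.043, 0.1429]
tool_rot: [-3.099, -0.517, 0.0]
force: [0.5, 0.9, -0.2]
gripper_width: -0.003
gripper_force: 0.3
time: 7.9
ee_pos: [0.6085, -0.0593, 0.1429]
tool_rot: [-3.14, 0.103, 0.0]
force: [1.1, -0.1, -0.8]
gripper_width: 0.002
gripper_force: 0.0
t 7.9 pos [ 0.6085 -0.0593  0.1429] d cm [ 0.01  0.06 -0.01] roll 0.000754326969489405 F [ 1.11 -0.07 -0.84]
```

```bash
python3 -m handwheel '{"hand":[1,1,1,1,1,1,1,1,1,1,1,1],"linear":[[0,-0.3,0],[0,-0.5,0],[0,-0.5,0],[0,0,-2],[0,0,-3],[0,0,-3],[0,-3,-3],[0,-4,0],[0,-4,0],[0,-4,0],[0,0,0],[0,0,0]],"roll":[0,0,0,0,0,0,0,0,0,0,0,0]}'
python3 - <<'E'
from h import *
to(*HOLE,.155); print(HOLE)
S=ctrl.get_image('side');T=ctrl.get_image('top')
print(proj('side',[*HOLE,.116]),proj('top',[*HOLE,.116]))
cv2.imwrite('pics/c5.png',np.hstack([cv2.resize(S[160:205,240:300],(400,300),interpolation=2),cv2.resize(T[170:215,280:340],(400,300),interpolation=2)]))
for n in('side','top'):
  for l in('oil_hole','thumb_piece'):print(n,l,[np.round(d['point'],1) for d in ctrl.pinpoint(n,l)])
E
```

```text
time: 9.1
ee_pos: [0.6192, 0.1045, 0.2529]
tool_rot: [3.14, -0.102, -0.0]
force: [-1.2, -0.6, -0.1]
gripper_width: -0.004
gripper_force: 0.0
t 9.1 pos [0.6192 0.1045 0.2529] d cm [-3.8  15.75  9.79] roll None F [-1.18 -0.6  -0.13]
[ 0.571088 -0.0502  ]
[184.12174009 269.35988433] [193.37519855 302.42547426]
side oil_hole [array([169.6, 184.6]), array([164. , 317.5]), array([185.6, 268. ])]
side thumb_piece [array([166., 255.]), array([170.3, 176.5])]
top oil_hole [array([193.8, 304.4]), array([103. , 314.4])]
top thumb_piece [array([ 95.1, 305.8]), array([172.2, 318.3])]
```

View pics/c5.png

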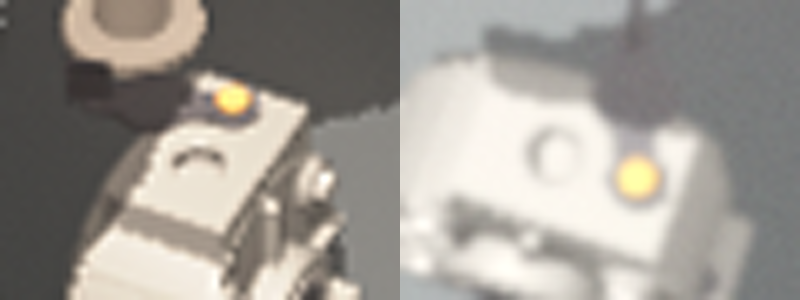

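The cover is fully open: the hole shows clear at side px (270,184) and top px (303,193), within about 1 mm of my estimate. I hover over it.

```bash
python3 -m handwheel '{"hand":[1,1,1,1,1,1,1,1,1,1,1,1],"linear":[[-0.95,3.95,0],[-0.95,3.95,0],[-0.95,3.95,0],[-0.95,3.9,0],[0,0,0],[0,0,2.5],[0,0,2.5],[0,0,2],[0,0,1],[0,0,0.8],[0,0,0],[0,0,0]],"roll":[0,0,0,0,0,0,0,0,0,0,0,0]}'
python3 -c "
from h import *
to(*HOLE,.155)"
```

```text
time: 10.6
ee_pos: [0.5714, -0.0513, 0.1656]
tool_rot: [3.14, -0.106, 0.001]
force: [-0.1, -0.4, 0.9]
gripper_width: 0.001
gripper_force: 0.0
t 10.6 pos [ 0.5714 -0.0513  0.1656] d cm [-0.04 -0.11  1.06] roll None F [-0.07 -0.37  0.93]
```

```bash
python3 -m handwheel '{"hand":[1,1,1,1,1,1,1,1,1,1,1,1],"linear":[[0,-0.1,0.6],[0,0,0.45],[0,0,0],[0,0,0],[0,0,0],[0,0,0],[0,0,0],[0,0,0],[0,0,0],[0,0,0],[0,0,0],[0,0,0]],"roll":[0,0,0,0,0,0,0,0,0,0,0,0]}'
python3 -m handwheel '{"hand":[1,1,1,1,1,1,1,1,1,1,1,1],"linear":[[0,0,0],[0,0,0],[0,0,0],[0,0,0],[0,0,0],[0,0,0],[0,0,0],[0,0,0],[0,0,0],[0,0,0],[0,0,0],[0,0,0]],"roll":[0,0,0,0,0,0,0,0,0,0,0,0]}'
python3 -m handwheel '{"hand":[1,1,1,1,1,1,1,1],"linear":[[0,0,0],[0,0,0],[0,0,0],[0,0,0],[0,0,0],[0,0,0],[0,0,0],[0,0,0]],"roll":[0,0,0,0,0,0,0,0]}'
python3 - <<'E'
from h import *
to(*HOLE,.155)
# spout tip: side pick (340.5,350.0); body axis from foot silhouettes
sp=(340.8,350.0)
P=atz('side',sp,.094);print('side tip',P.round(4),'top proj',proj('top',P).round(1))
n=[d for d in ctrl.pinpoint('top','small_oiler_spout')];print([(np.round(d['point'],1),d['p']) for d in n])
for d in n:
    print(tri([('top',d['point']),('side',sp)]).round(4),atz('top',d['point'],.094).round(4))
for c,k in(('top',(277,142)),('side',(370,343))):
    for d in ctrl.pinpoint(c,'small_oiler'):print(c,np.round(d['point'],1),atz(c,d['point'],0).round(4))
T=ctrl.get_image('top');S=ctrl.get_image('side')
cv2.imwrite('pics/c6.png',np.hstack([cv2.resize(T[263:293,124:164],(400,300),interpolation=3),cv2.resize(S[330:390,310:390],(400,300),interpolation=3)]))
E
```

```text
time: 11.8
ee_pos: [0.5711, -0.0503, 0.1545]
tool_rot: [-3.14, 0.106, -0.0]
force: [-0.4, -0.0, -0.8]
gripper_width: -0.001
gripper_force: 0.0
time: 13.0
ee_pos: [0.5711, -0.0503, 0.1545]
tool_rot: [-3.14, 0.106, 0.0]
force: [0.0, -0.6, -0.2]
gripper_width: -0.002
gripper_force: 0.0
time: 13.8
ee_pos: [0.5711, -0.0503, 0.1545]
tool_rot: [3.14, -0.105, -0.0]
force: [1.1, -0.0, 0.1]
gripper_width: -0.004
gripper_force: 0.0
t 13.8 pos [ 0.5711 -0.0503  0.1545] d cm [ 0.   -0.01 -0.05] roll None F [ 1.12 -0.    0.11]
side tip [0.4111 0.25   0.094 ] top proj [279.7 138.7]
[]
side [368.7 396.9] [ 0.323   0.2456 -0.    ]
side [375.  340.5] [0.4156 0.2658 0.    ]
```

View pics/c6.png

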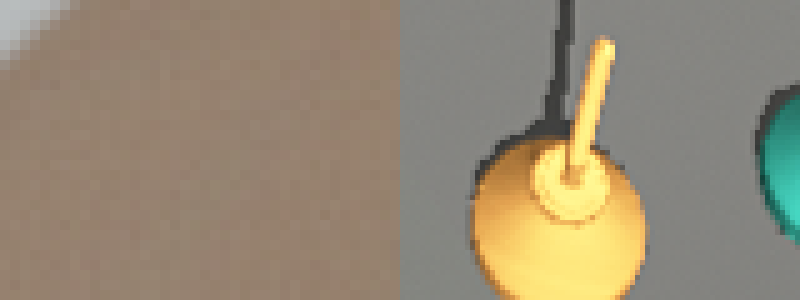

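The top and side views agree on the spout tip to about 1 mm, at about (0.411,0.250,0.094). The hold over the hole lasted over 2 s. Now up and across.

```bash
python3 -m handwheel '{"hand":[1,1,1,1],"linear":[[0,0,-2],[0,0,-3],[0,0,-3],[0,0,-2.5]],"roll":[0,0,0,0]}'
python3 -c "
from h import *
to(.4108,.2497,.26)"
```

```text
time: 14.45
ee_pos: [0.5712, -0.0503, 0.2611]
tool_rot: [3.14, -0.106, 0.001]
force: [-0.0, -0.3, -0.3]
gripper_width: -0.003
gripper_force: 0.0
t 14.45 pos [ 0.5712 -0.0503  0.2611] d cm [-18.02 -28.86   0.09] roll None F [-0.05 -0.28 -0.33]
```

```bash
python3 -m handwheel '{"hand":[1,1,1,1,1,1,1,1,1,1],"linear":[[-2.25,-3.6,0],[-2.25,-3.6,0],[-2.25,-3.6,0],[-2.25,-3.6,0],[-2.25,-3.6,0],[-2.25,-3.6,0],[-2.25,-3.6,0],[-2.25,-3.6,0],[0,0,0],[0,0,0]],"roll":[0,0,0,0,0,0,0,0,0,0]}'
python3 -c "
from h import *
to(.4108,.2497,.135)"
```

```text
time: 15.45
ee_pos: [0.4104, 0.2498, 0.2596]
tool_rot: [3.14, -0.101, 0.0]
force: [0.6, -1.0, 0.6]
gripper_width: -0.001
gripper_force: 0.0
t 15.45 pos [0.4104 0.2498 0.2596] d cm [4.000e-02 1.000e-02 1.246e+01] roll None F [ 0.59 -0.98  0.63]
```

Descend in two parts, checking in the side view from closer up.

```bash
python3 -m handwheel '{"hand":[1,1,1,1,1,1,1],"linear":[[0,0,2.5],[0,0,3],[0,0,2.5],[0,0,1.5],[0,0,0.7],[0,0,0],[0,0,0]],"roll":[0,0,0,0,0,0,0]}'
python3 - <<'E'
from h import *
to(.4108,.2497,.135)
s=ctrl.sense();S=ctrl.get_image('side').copy()
for p in(s['ee_pos']+[0,0,-.019],[.4108,.2497,.094]):
    r,c=proj('side',p);print(r,c);S[int(round(r)),int(round(c))]=(0,0,255)
cv2.imwrite('pics/c7.png',cv2.resize(S[285:390,280:420],(800,600),interpolation=0))
E
```

```text
time: 16.15
ee_pos: [0.4115, 0.2489, 0.1581]
tool_rot: [-3.139, 0.107, -0.001]
force: [-0.1, -0.2, 0.2]
gripper_width: 0.001
gripper_force: 0.0
t 16.15 pos [0.4115 0.2489 0.1581] d cm [-0.07 -0.08  2.31] roll None F [-0.14 -0.19  0.19]
325.93298339465315 353.5073994550913
340.63647767801086 350.1851394642402
```

View pics/c7.png

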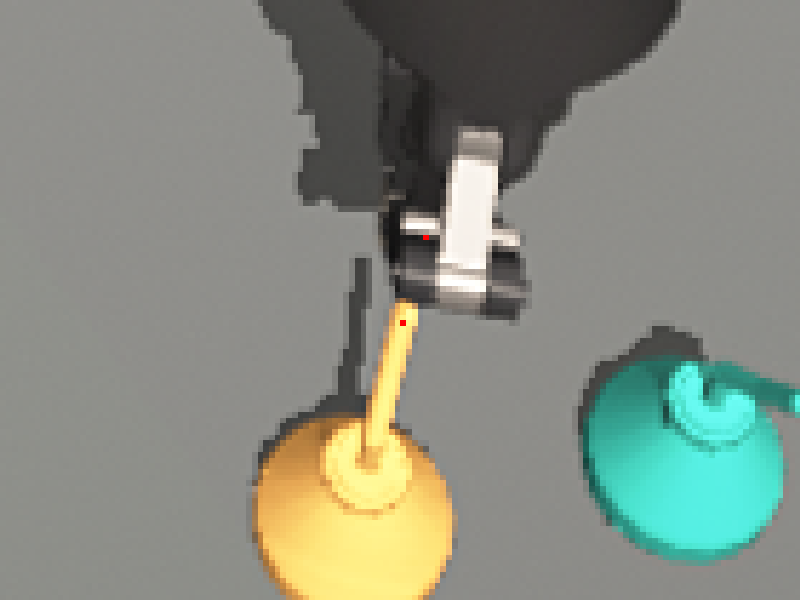

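```bash
python3 - <<'E'
from h import *
s=ctrl.sense();M=R.from_rotvec(s['tool_rot']).as_matrix();S=ctrl.get_image('side').copy()
B=cv2.resize(S[285:390,280:420],(800,600),interpolation=0)
for dz,col in((.019,(0,0,255)),(.0,(0,255,0))):
  q=[]
  for a in((-.011,-.0145),(.011,-.0145),(.011,.0145),(-.011,.0145)):
    r,c=proj('side',s['ee_pos']+M@[*a,dz]); q.append([(c-280+.5)*40/7,(r-285+.5)*40/7])
  cv2.polylines(B,[np.int32(q)],True,col,1); print(np.round(q))
cv2.imwrite('pics/c8.png',B[150:390,300:620].repeat(2,0).repeat(2,1))
E
```

```text
[[465. 299.]
 [374. 285.]
 [382. 177.]
 [470. 191.]]
[[476. 263.]
 [383. 248.]
 [391. 140.]
 [481. 154.]]
```

View pics/c8.png

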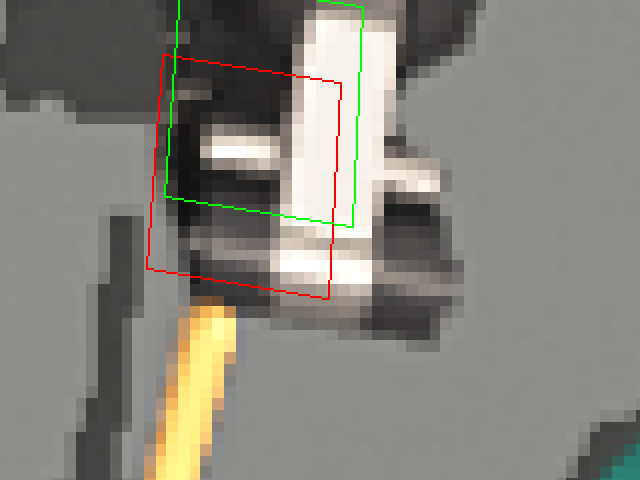

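The linkage knuckle hides the tips from the side camera. I roll the tool so the tips show, then check.

```bash
python3 -m handwheel '{"hand":[1,1,1,1,1,1,1,1,1,1],"linear":[[-0.05,-0.05,0],[0,0,0],[0,0,0],[0,0,0],[0,0,0],[0,0,0],[0,0,0],[0,0,0],[0,0,0],[0,0,0]],"roll":[-0.14,-0.14,-0.14,-0.14,-0.14,-0.14,-0.14,-0.14,0,0]}'
python3 - <<'E'
from h import *
to(.4108,.2497,.135)
s=ctrl.sense();M=R.from_rotvec(s['tool_rot']).as_matrix();S=ctrl.get_image('side').copy()
B=cv2.resize(S[285:390,280:420],(800,600),interpolation=0)
for dz,col in((.019,(0,0,255)),(.0,(0,255,0))):
  q=[]
  for a in((-.011,-.0145),(.011,-.0145),(.011,.0145),(-.011,.0145)):
    r,c=proj('side',s['ee_pos']+M@[*a,dz]); q.append([(c-280+.5)*40/7,(r-285+.5)*40/7])
  cv2.polylines(B,[np.int32(q)],True,col,1)
cv2.imwrite('pics/c9.png',B[100:400,250:650].repeat(2,0).repeat(2,1))
E
```

```text
time: 17.25
ee_pos: [0.4106, 0.2498, 0.158]
tool_rot: [2.72, 1.573, 0.001]
force: [-0.8, 0.1, -0.5]
gripper_width: -0.004
gripper_force: 0.0
t 17.25 pos [0.4106 0.2498 0.158 ] d cm [-0.    0.02  2.3 ] roll None F [-0.76  0.1  -0.45]
```

View pics/c9.png

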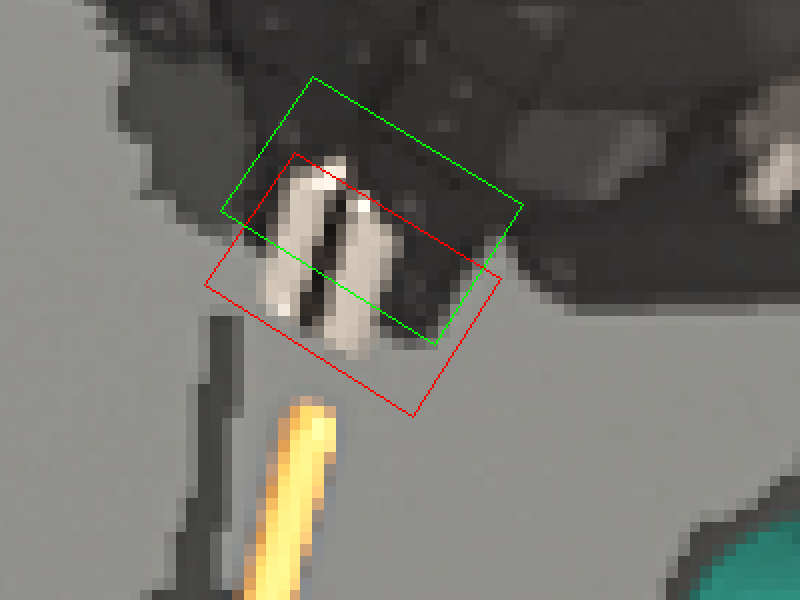

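The tips lie where predicted, above the spout tip. I make the final descent and hold.

```bash
python3 -m handwheel '{"hand":[1,1,1,1,1,1,1,1,1,1,1,1],"linear":[[0,0,0.6],[0,0,0.6],[0,0,0.5],[0,0,0.4],[0,0,0.2],[0,0,0],[0,0,0],[0,0,0],[0,0,0],[0,0,0],[0,0,0],[0,0,0]],"roll":[0,0,0,0,0,0,0,0,0,0,0,0]}'
python3 -m handwheel '{"hand":[1,1,1,1,1,1,1,1,1,1,1,1],"linear":[[0,0,0],[0,0,0],[0,0,0],[0,0,0],[0,0,0],[0,0,0],[0,0,0],[0,0,0],[0,0,0],[0,0,0],[0,0,0],[0,0,0]],"roll":[0,0,0,0,0,0,0,0,0,0,0,0]}'
python3 -m handwheel '{"hand":[1,1,1,1,1,1,1,1,1,1,1,1],"linear":[[0,0,0],[0,0,0],[0,0,0],[0,0,0],[0,0,0],[0,0,0],[0,0,0],[0,0,0],[0,0,0],[0,0,0],[0,0,0],[0,0,0]],"roll":[0,0,0,0,0,0,0,0,0,0,0,0]}'
python3 - <<'E'
from h import *
to(.4108,.2497,.135)
print(ctrl.hand_in())
E
```

```text
time: 18.5
ee_pos: [0.4104, 0.2497, 0.1345]
tool_rot: [2.716, 1.578, 0.0]
force: [-0.2, 0.6, -0.2]
gripper_width: 0.003
gripper_force: 0.0
time: 19.7
ee_pos: [0.4104, 0.2497, 0.1345]
tool_rot: [-2.716, -1.578, -0.0]
force: [0.5, 0.3, 0.2]
gripper_width: -0.001
gripper_force: 0.0
time: 20.9
ee_pos: [0.4103, 0.2497, 0.1345]
tool_rot: [-2.716, -1.578, 0.0]
force: [-0.3, 0.2, -0.1]
gripper_width: -0.005
gripper_force: 0.0
t 20.9 pos [0.4103 0.2497 0.1345] d cm [ 0.03  0.04 -0.05] roll None F [-0.34  0.2  -0.12]
the job is handed in; nothing more can be done
None
```

I handed the job in at 20.9 s: the cover is open with the oil hole clear, I held about 20 mm above the hole for over 2 s, and finished over the small brass oiler's spout tip for over 2 s; the wrist force showed no contact with the loose things.

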